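Index the polishing fixture three clicks

ROBOT

A 7-joint arm with a two-finger parallel gripper is mounted at the origin on the work surface. World frame = base frame: x ahead of the robot, y to its left, z up, the work surface at z = 0. Lengths are in m, angles in rad, forces in N, time in s.
With the tool pointing down it reaches from about 0.425 to 1.025 m from the base axis. Payload 3.6 kg.
Tool frame: the origin (TCP) lies midway between the tips of the shut fingers; the grasp point (between the pads) lies 19 mm behind it; z points along the fingers, y is the line along which they close (so a half turn about z gives the same grasp; the last joint's range is limited). The gripper opens to 85 mm and grips with 20 to 120 N. Pads are 22 mm wide; open, the fingers measure 114 mm over their backs; the gripper's body (76 mm by 85 mm) begins 54 mm behind the grasp point. The pads swing forward as they close: fully open they stand 13 mm farther back than shut.
Start: joints at [1.034, 0.591, 0.048, 1.609, -0.033, 0.943, -0.034], TCP at [0.311, -0.655, 0.231] pointing down, gripper open.
Joint ranges: [-2.69, 2.69], [-0.47, 2.24], [-1.27, 1.36], [0.19, 2.51], [-1.53, 4.68], [0.08, 2.07], [-3.09, 3.09]. Speed limits (rad/s): [2.57, 2.57, 3.14, 3.14, 3.14, 3.14, 3.14].

INTERFACE

Orientations are given as a unit quaternion [w, x, y, z].
In Python, from workcell import * gives the robot as it stands.
- The arm moves only by the shell command python3 -m creep 'ROWS' [FORCE]. ROWS is JSON, a list of rows, each an object of numbers: "x", "y", "z": the shift along the tool's x, y, z in mm; "rx", "ry", "rz": the turn, a rotation vector about the tool's x, y, z in rad; "fingers": the finger opening in mm, from 0 to 85.4. A call has 1 to 8 rows; each row is the pose to reach, as a shift and turn from the pose commanded when the call began, along the tool's axes at that moment; what a row does not reach only later rows make up. A row lasts 1/12 s, in which the tool goes at most 41.7 mm and 7.16 degrees, less where a joint would pass 70% of its speed; a pose out of reach is approached as far as the arm can. A call with a gripper value outside its range is refused whole. The fingers move at their own pace and stop on an object; FORCE is the grip in N (left out, the last holds). Time passes only in rows, so rows that repeat a pose let the fingers close. It gives the time, the measured TCP pose, the force, the opening and the grip force at its end, in the units of the state.
- sense(): the state, without advancing time (a new reading comes with each control period).
- get_image(name): name is "scene" or "side" or "wrist"; returns a dict with "frame" (420x560x3 uint8, red, green, blue), "fx", "fy", "cx", "cy" (pixels), "world_from_camera" (4x4, takes a point from camera to world coordinates). Camera axes: x right, y up, looking along -z (the intrinsics and any distortion apply to the point x, -y, -z); pixel columns grow to the right and rows downward; lengths in m; the calibration is good to about 2 mm. A picture is of the moment at which its call begins. There is no depth.
- sign_off(): hands the job in; it is judged then, once.
The state is a dict: "time_s": time; "joint_pos": joint angles; "joint_velocities": joint speeds; "tau": joint torques, N m; "tool_pos": TCP position; "tcp_rot": TCP orientation; "force": force on the tool from outside, world axes, zero at the start; "ft_torque": the same for the moment, N m; "grip_width": finger opening in m; "grasp_force": force on a finger pad.
Only numpy, scipy, OpenCV 4.12 (cv2) and the standard library are available. Lean on these libraries where they do the work, as an engineer would, in place of code of your own. Each camera call takes 0.05 s, during which the arm holds its last target. There are 200 camera calls.

TASK

One face of the rod in the indexing fixture is polished and the next one has to come up. Turn the knob of the fixture that holds the rod exactly three clicks clockwise, seen from above, and let go of it; do not turn the knob of the empty fixture.

Things in the scene. Friction and masses are not known exactly. Their poses are not given: they have to be found in the camera images.
- rod_knob (a joint): Angle (rad) of the black knob on the fixture that holds the rod. It starts at 0, on its stop, and grows as the knob turns clockwise seen from above. One click is 24 degrees (0.419 rad), 8 clicks in all; let go, the knob springs to the nearest click. Getting over a click takes about 0.08 N m. A scale around the knob has one white tick a click, red at the start.
- rod_knob_grip (a point): Grip point of that knob, on its upright turning axis, 87 mm above the table. The knob is a bar 42 mm long, 14 mm thick, 32 mm high on a disc of 44 mm diameter; its top is 94 mm, the disc's top 64 mm above the table. x runs along the bar away from its white-lined pointer end, z is up; it turns with the knob. Grip the bar across its 14 mm from above.
- fixture_rod: The fixture with the rod, bolted down: green box 84 x 92 mm, 50 mm high, on a dark foot 100 x 100 mm. Origin under its middle, straight below the knob. Along its x, from a collet on its side, a level rod (square black handle, then thin steel) reaches 266 mm from the middle, 29 mm above the table; the rod turns with the knob.
- empty_knob (a joint): Angle (rad) of the same kind of black knob on the second, identical green fixture, whose collet is empty, with no rod. It starts at 0 and must stay there.
Mind the look-alikes: they are no part of the job. There is more than one size of the part that bears empty_knob; the job needs the smaller.

How it is judged:
By the outcome, as a careful person would: the job done as asked, in the order asked, and still so for the second after the job is handed in, with the robot touching nothing.
It also fails if it takes over 30 s, if anything falls off the work surface, if the arm or the gripper's body presses on something with over 40 N, if the wrist force passes 120 N, or if a joint passes its speed limit or range.

## Working session

There is one attempt and no reset: what is moved stays moved. The work goes in short steps, Python scripts to look and compute and a shell command to move; the robot and the scene stay as the last step left them, time stands still between calls to the robot, and variables do not carry over. Pictures are saved under pics/ and viewed, at most 10 in all, crops included, and the job is handed in when it is done.

```bash
mkdir -p pics; cat > h.py <<'E'
from workcell import *
import numpy as np, cv2
def snap(n,f,crop=None,s=1):
    d=get_image(n); im=d["frame"][:,:,::-1]
    np.savez(f"pics/{f}.npz",**d)
    if crop: a,b,c,e=crop; im=im[b:e,a:c]
    cv2.imwrite(f"pics/{f}.png",cv2.resize(im,None,fx=s,fy=s,interpolation=cv2.INTER_CUBIC))
def ray(f,u,v,z):
    d=np.load(f"pics/{f}.npz"); T=d["world_from_camera"]
    r=T[:3,:3]@np.array([(u-d["cx"])/d["fx"],-(v-d["cy"])/d["fy"],-1]); o=T[:3,3]
    return o+r*(z-o[2])/r[2]
E
python3 - <<'E'
from h import *
snap("scene","s0"); snap("side","d0"); snap("wrist","w0")
d=np.load("pics/s0.npz"); print({k:d[k] for k in d if k!="frame"})
a=[cv2.imread(f"pics/{n}.png") for n in("s0","d0")]
cv2.imwrite("pics/b.png",cv2.resize(np.hstack(a),(800,300)))
print(sense())
E
```

```text
{'fx': array(488.70811542), 'fy': array(488.70811542), 'cx': array(285.56792674), 'cy': array(205.71247044), 'world_from_camera': array([[-0.42267729, -0.63256194,  0.64900639,  1.02866505],
       [ 0.90600328, -0.27722502,  0.31985049,  0.27532095],
       [-0.02240444,  0.72319546,  0.69027992,  0.67449497],
       [ 0.        ,  0.        ,  0.        ,  1.        ]])}
{'time_s': 0.15, 'joint_pos': array([ 1.03446227,  0.59192621,  0.04833449,  1.60951141, -0.03331045,
        0.94274096, -0.03370002]), 'joint_velocities': array([ 0.00147647, -0.0017946 ,  0.00032079, -0.00419452,  0.00157295,
       -0.00106397,  0.00032069]), 'tau': array([ 3.54020987e-03, -5.49243236e+01,  1.54968638e+00, -1.98451263e+01,
        9.53962037e-03,  5.70420292e-03,  1.47021893e-05]), 'tool_pos': array([ 0.31038872, -0.65448444,  0.2303974 ]), 'tcp_rot': array([-8.55580513e-04,  9.75580918e-01,  2.19638523e-01, -2.46024041e-04]), 'force': array([0.78916548, 0.30519304, 0.30412871]), 'ft_torque': array([-0.01482345, -0.02007206,  0.03047266]), 'grasp_force': 0.0, 'grip_width': 0.08554407991498553}
```

View pics/s0.png

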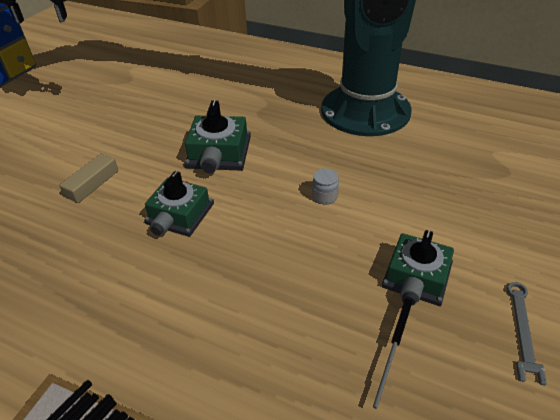

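View pics/d0.png

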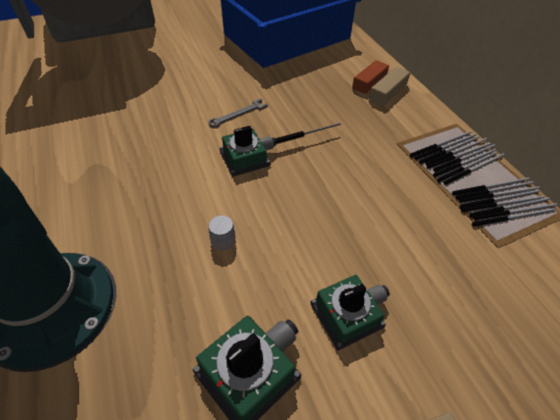

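The scene view shows the rod fixture at about (421,262), with its rod running to (377,405). The two empty fixtures are at (178,205) and (217,140). In the side view the rod fixture is at (245,148). I'll enlarge both.

```bash
python3 - <<'E'
from h import *
a=cv2.imread("pics/s0.png")[215:315,370:470]; b=cv2.imread("pics/d0.png")[110:185,205:280]
cv2.imwrite("pics/c0.png",np.hstack([cv2.resize(a,(400,400),interpolation=2),cv2.resize(b,(400,400),interpolation=2)]))
for f,u,v,z in[("s0",428,238,.094),("s0",424,252,.064),("d0",243,133,.094),("d0",244,142,.064),("s0",377,405,.029),("d0",341,125,.029)]: print(f,u,v,ray(f,u,v,z))
E
```

```text
s0 428 238 [0.45923015 0.24609782 0.094     ]
s0 424 252 [0.46309291 0.2458322  0.064     ]
d0 243 133 [0.45801371 0.22864596 0.094     ]
d0 244 142 [0.45981956 0.23182503 0.064     ]
s0 377 405 [0.72193702 0.25098624 0.029     ]
d0 341 125 [0.72836223 0.24304492 0.029     ]
```

View pics/c0.png

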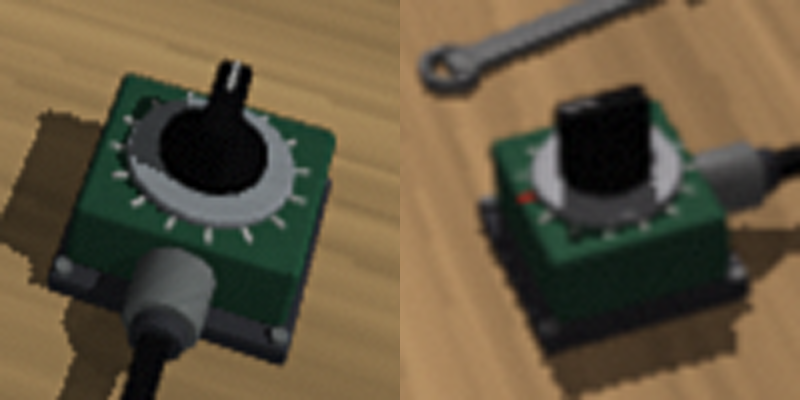

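```bash
python3 -m creep '[{"x":40,"y":-12,"rz":-0.12},{"x":80,"y":-24,"rz":-0.24},{"x":120,"y":-36,"rz":-0.36},{"x":160,"y":-48,"rz":-0.48},{"x":200,"y":-60,"rz":-0.6},{"x":240,"y":-72,"rz":-0.72},{"x":280,"y":-84,"rz":-0.84},{"x":320,"y":-96,"rz":-0.96}]'
cat >> h.py <<'E'
from scipy.spatial.transform import Rotation as R
def to(p,ang):
    s=sense(); q=s["tcp_rot"]; r=R.from_quat(np.r_[q[1:],q[0]]).as_matrix()
    x=r[:,0]; a=np.degrees(np.arctan2(x[1],x[0]))
    print("shift mm",np.round(r.T@(np.array(p)-s["tool_pos"])*1e3,1),"xang",round(a,2),"rz",round(-np.radians((ang-a+180)%360-180),3),"t",s["time_s"],"j",np.round(s["joint_pos"],2), "tilt",np.round(r[:,2],4),"pos",np.round(s["tool_pos"],4))
E
python3 -c "
from h import *
to([.52,.0,.23],135)
print(ray('d0',242.9,128.4,.094),ray('s0',423.5,252.5,.064))"
```

```text
shift mm [ 469.9 -501.5    1.2] xang 25.38 rz -1.913 t 0.15 j [ 1.03  0.59  0.05  1.61 -0.03  0.94 -0.03] tilt [-9.0e-04  1.6e-03 -1.0e+00] pos [ 0.3104 -0.6545  0.2304]
[0.46311003 0.2443134  0.094     ] [0.46448303 0.24534699 0.064     ]$[0]: bad value
```

```bash
python3 -m creep '[{"x":40,"y":-12,"z":0,"rx":0,"ry":0,"rz":-0.12,"fingers":85},{"x":80,"y":-24,"z":0,"rx":0,"ry":0,"rz":-0.24,"fingers":85},{"x":120,"y":-36,"z":0,"rx":0,"ry":0,"rz":-0.36,"fingers":85},{"x":160,"y":-48,"z":0,"rx":0,"ry":0,"rz":-0.48,"fingers":85},{"x":200,"y":-60,"z":0,"rx":0,"ry":0,"rz":-0.6,"fingers":85},{"x":240,"y":-72,"z":0,"rx":0,"ry":0,"rz":-0.72,"fingers":85},{"x":280,"y":-84,"z":0,"rx":0,"ry":0,"rz":-0.84,"fingers":85},{"x":320,"y":-96,"z":0,"rx":0,"ry":0,"rz":-0.96,"fingers":85}]'
python3 -c "
from h import *
to([.54,-.12,.23],135)"
```

```text
time_s: 0.82
tool_pos: [0.559, -0.4302, 0.2311]
tcp_rot: [-0.0, 0.762, 0.647, -0.0]
force: [1.3, -0.6, -0.6]
grip_width: 0.085
grasp_force: 0.0
shift mm [303.  -68.9   1.1] xang 80.7 rz -0.948 t 0.8167 j [ 0.74  0.57 -0.22  1.65  0.15  0.94  0.3 ] tilt [-5.e-04  1.e-04 -1.e+00] pos [ 0.559  -0.4302  0.2311]
```

```bash
python3 -m creep '[{"x":38,"y":-9,"z":0,"rx":0,"ry":0,"rz":-0.12,"fingers":85},{"x":76,"y":-18,"z":0,"rx":0,"ry":0,"rz":-0.24,"fingers":85},{"x":114,"y":-27,"z":0,"rx":0,"ry":0,"rz":-0.36,"fingers":85},{"x":152,"y":-36,"z":0,"rx":0,"ry":0,"rz":-0.48,"fingers":85},{"x":190,"y":-45,"z":0,"rx":0,"ry":0,"rz":-0.6,"fingers":85},{"x":228,"y":-54,"z":0,"rx":0,"ry":0,"rz":-0.72,"fingers":85},{"x":266,"y":-63,"z":0,"rx":0,"ry":0,"rz":-0.84,"fingers":85},{"x":303,"y":-69,"z":0,"rx":0,"ry":0,"rz":-0.95,"fingers":85}]'
python3 -c "
from h import *
to([.47,.18,.23],180)"
```

```text
time_s: 1.48
tool_pos: [0.5395, -0.1196, 0.2312]
tcp_rot: [-0.0, 0.382, 0.924, -0.0]
force: [0.1, -0.3, -0.2]
grip_width: 0.085
grasp_force: 0.0
shift mm [260.6 163.4   1.2] xang 135.13 rz -0.783 t 1.4833 j [ 0.53  0.42 -0.52  1.98  0.28  0.81  0.64] tilt [-1.e-03 -3.e-04 -1.e+00] pos [ 0.5395 -0.1196  0.2312]
```

```bash
python3 -m creep '[{"x":33,"y":20,"z":0,"rx":0,"ry":0,"rz":-0.1,"fingers":85},{"x":66,"y":40,"z":0,"rx":0,"ry":0,"rz":-0.2,"fingers":85},{"x":99,"y":60,"z":0,"rx":0,"ry":0,"rz":-0.3,"fingers":85},{"x":132,"y":80,"z":0,"rx":0,"ry":0,"rz":-0.4,"fingers":85},{"x":165,"y":100,"z":0,"rx":0,"ry":0,"rz":-0.5,"fingers":85},{"x":198,"y":122,"z":0,"rx":0,"ry":0,"rz":-0.6,"fingers":85},{"x":231,"y":144,"z":0,"rx":0,"ry":0,"rz":-0.7,"fingers":85},{"x":260,"y":163,"z":0,"rx":0,"ry":0,"rz":-0.78,"fingers":85}]'
python3 -c "
from h import *
snap('wrist','w1')
d=np.load('pics/w1.npz'); print(d['world_from_camera'])
to([.464,.245,.16],180)"
```

```text
time_s: 2.15
tool_pos: [0.4722, 0.1802, 0.2315]
tcp_rot: [0.0, 0.002, 1.0, 0.0]
force: [0.4, 0.1, 0.5]
grip_width: 0.0848
grasp_force: 0.0
[[ 2.46181018e-03 -9.53166970e-01 -3.02434567e-01  3.95183765e-01]
 [ 9.99996779e-01  2.53355787e-03  1.55070134e-04  1.79558937e-01]
 [ 6.18427748e-04 -3.02433975e-01  9.53170136e-01  3.73995389e-01]
 [ 0.00000000e+00  0.00000000e+00  0.00000000e+00  1.00000000e+00]]
shift mm [ 6.2 55.6 73.1] xang -179.51 rz 0.009 t 2.2 j [ 0.14  0.41 -0.79  2.07  0.39  0.81  0.7 ] tilt [ 0.0016  0.0087 -1.    ] pos [0.4706 0.1888 0.2326]
```

View pics/w1.png

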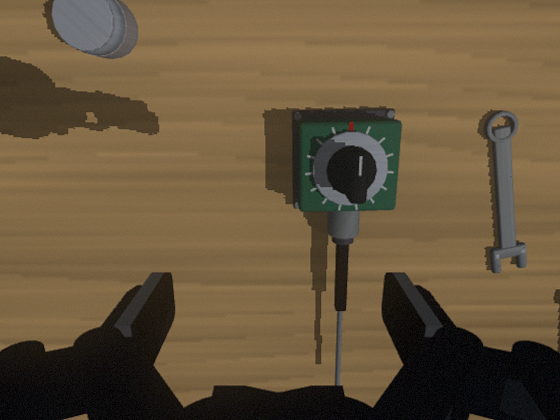

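The wrist view shows the rod knob at about (356,172), with its red tick at (351,126). The arm was still settling, so I'll take a second picture and crop it.

```bash
python3 -c "
from h import *
get_image('wrist');get_image('wrist')
to([.464,.245,.16],180)
snap('wrist','w2',(280,90,430,220),5)
d=np.load('pics/w2.npz'); print(d['world_from_camera'])
to([.464,.245,.16],180)"
```

```text
shift mm [ 8.3 63.5 71.8] xang 179.86 rz -0.002 t 2.3 j [ 0.15  0.41 -0.78  2.07  0.39  0.81  0.7 ] tilt [ 2.0e-04  1.8e-03 -1.0e+00] pos [0.4722 0.1813 0.2316]
[[ 0.00162684 -0.95318299 -0.30238973  0.39514124]
 [ 0.99999679  0.00213786 -0.00135898  0.1804194 ]
 [ 0.00194182 -0.30238655  0.95318341  0.37419449]
 [ 0.          0.          0.          1.        ]]
shift mm [ 9.1 66.3 71.2] xang 179.62 rz -0.007 t 2.35 j [ 0.15  0.41 -0.78  2.07  0.39  0.81  0.7 ] tilt [-4.e-04 -2.e-04 -1.e+00] pos [0.4727 0.1787 0.2312]
```

View pics/w2.png

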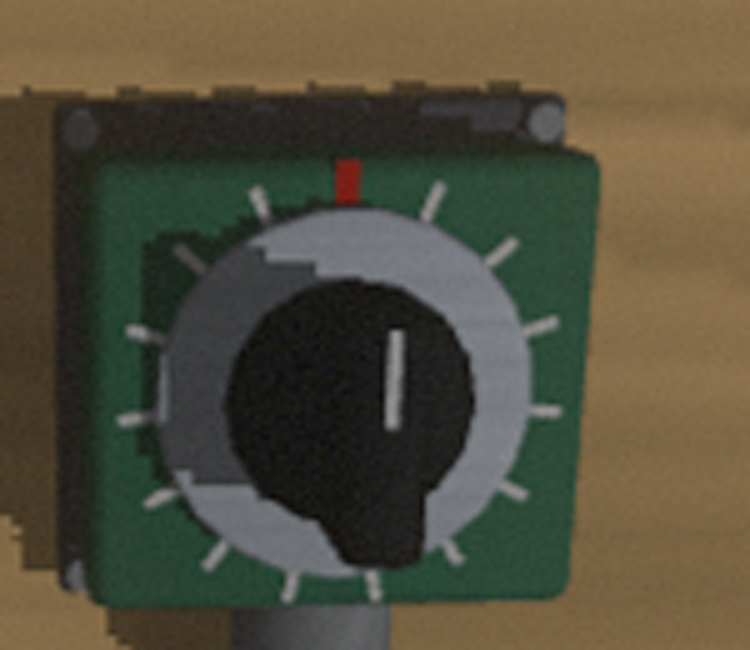

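```bash
python3 -c "
from h import *
for n,u,v,z in [('white top',397,330,.094),('white bot',393,430,.094),('disc c',350,402,.064),('discL',226,402,.064),('discR',474,402,.064),('box UL',97,155,.05),('UR',598,160,.05),('LR',567,600,.05),('LL',97,602,.05),('red',348,182,.05),('barend low',375,568,.064),('opp tick avg',332,586,.05)]:
  print(n,ray('w2',280+u/5,90+v/5,z).round(4))
"
```

```text
white top [0.4426 0.2445 0.094 ]
white bot [0.4585 0.2449 0.094 ]
disc c [0.4603 0.2439 0.064 ]
discL [0.4603 0.2223 0.064 ]
discR [0.4604 0.2656 0.064 ]
box UL [0.4192 0.1999 0.05  ]
UR [0.4202 0.2878 0.05  ]
LR [0.5014 0.2901 0.05  ]
LL [0.5016 0.2012 0.05  ]
red [0.4239 0.2441 0.05  ]
barend low [0.4907 0.2502 0.064 ]
opp tick avg [0.4985 0.2455 0.05  ]
```

```bash
python3 -c "
from h import *
get_image('wrist');get_image('wrist');get_image('wrist');get_image('wrist')
to([.462,.2445,.07],181.3)"
```

```text
shift mm [ 12.3  68.6 160.9] xang 179.3 rz -0.035 t 2.55 j [ 0.15  0.41 -0.77  2.07  0.39  0.81  0.7 ] tilt [-5.0e-04 -1.3e-03 -1.0e+00] pos [0.4735 0.1759 0.2309]
```

```bash
python3 -m creep '[{"x":4,"y":22,"z":20,"rx":0,"ry":0,"rz":-0.01,"fingers":60},{"x":8,"y":44,"z":40,"rx":0,"ry":0,"rz":-0.02,"fingers":60},{"x":12,"y":67,"z":60,"rx":0,"ry":0,"rz":-0.03,"fingers":60},{"x":12,"y":67,"z":80,"rx":0,"ry":0,"rz":-0.03,"fingers":60},{"x":12,"y":67,"z":100,"rx":0,"ry":0,"rz":-0.03,"fingers":60},{"x":12,"y":67,"z":100,"rx":0,"ry":0,"rz":-0.03,"fingers":60},{"x":12,"y":67,"z":100,"rx":0,"ry":0,"rz":-0.03,"fingers":60},{"x":12,"y":67,"z":100,"rx":0,"ry":0,"rz":-0.03,"fingers":60}]'
python3 -c "
from h import *
to([.462,.2445,.07],181.3)
for i in range(6): get_image('side')
to([.462,.2445,.07],181.3)
for i in range(6): get_image('side')
to([.462,.2445,.07],181.3)
snap('wrist','w3',(200,150,480,360),2.8)
snap('side','d3',(195,70,305,180),4)
snap('scene','s3',(370,160,480,270),4)
cv2.imwrite('pics/c3.png',np.hstack([cv2.resize(cv2.imread('pics/%s.png'%n),(400,400)) for n in('d3','s3')]))
"
```

```text
time_s: 3.22
tool_pos: [0.4625, 0.2444, 0.132]
tcp_rot: [0.0, -0.01, 1.0, 0.0]
force: [-0.2, 0.2, 0.4]
grip_width: 0.0605
grasp_force: 0.0
shift mm [ 0.6  0.1 62. ] xang -178.89 rz -0.003 t 3.2167 j [-0.09  0.56 -0.65  2.12  0.58  0.64  0.44] tilt [ 8.e-04  1.e-04 -1.e+00] pos [0.4625 0.2444 0.132 ]
shift mm [ 0.4 -0.5 62.1] xang -178.82 rz -0.002 t 3.5167 j [-0.09  0.56 -0.65  2.12  0.58  0.64  0.44] tilt [ 1.4e-03  5.0e-04 -1.0e+00] pos [0.4623 0.2449 0.1321]
shift mm [-0.3 -0.5 61.3] xang -178.78 rz -0.001 t 3.8167 j [-0.09  0.57 -0.65  2.12  0.58  0.64  0.44] tilt [ 0. -0. -1.] pos [0.4617 0.245  0.1313]
```

View pics/w3.png

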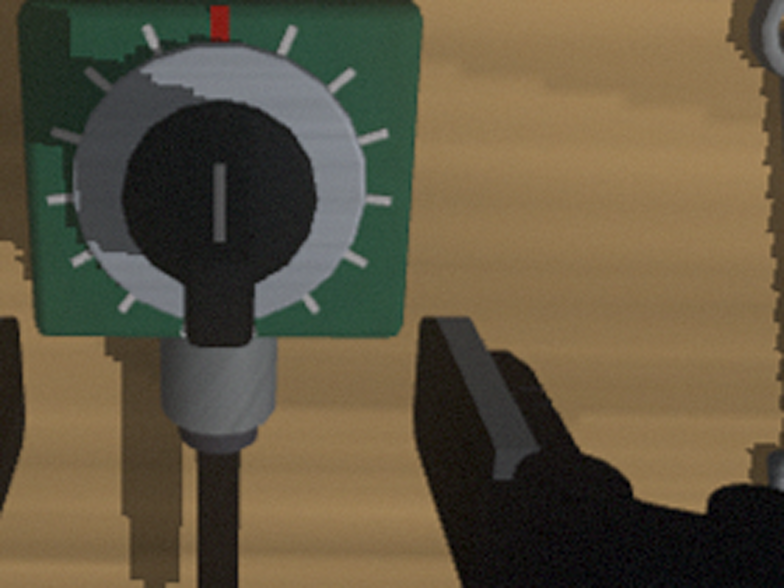

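The crop shows the bar at column 220, midway between the fingers at 20 and 418, and parallel to the pads. I'll go down and grip it.

```bash
python3 -m creep '[{"x":0,"y":0,"z":20,"rx":0,"ry":0,"rz":0,"fingers":60},{"x":0,"y":0,"z":40,"rx":0,"ry":0,"rz":0,"fingers":60},{"x":0,"y":0,"z":55,"rx":0,"ry":0,"rz":0,"fingers":50},{"x":0,"y":0,"z":61,"rx":0,"ry":0,"rz":0,"fingers":35},{"x":0,"y":0,"z":61,"rx":0,"ry":0,"rz":0,"fingers":20},{"x":0,"y":0,"z":61,"rx":0,"ry":0,"rz":0,"fingers":8},{"x":0,"y":0,"z":61,"rx":0,"ry":0,"rz":0,"fingers":8},{"x":0,"y":0,"z":61,"rx":0,"ry":0,"rz":0,"fingers":8}]' 40
python3 -c "
from h import *
to([.462,.2445,.07],181.3);print(sense()['ft_torque'])"
```

```text
time_s: 4.63
tool_pos: [0.4617, 0.2451, 0.0706]
tcp_rot: [0.0, -0.01, 1.0, 0.0]
force: [0.5, 0.2, -5.9]
grip_width: 0.0134
grasp_force: 40.5
shift mm [-0.3 -0.6  0.6] xang -178.81 rz -0.002 t 4.6333 j [-0.17  0.65 -0.55  2.15  0.7   0.52  0.34] tilt [ 1.e-04  8.e-04 -1.e+00] pos [0.4617 0.2451 0.0706]
[ 0.18724224  0.02673037 -0.06018947]
```

```bash
python3 -m creep '[{"x":0,"y":0,"z":0,"rx":0,"ry":0,"rz":0.1,"fingers":8},{"x":0,"y":0,"z":0,"rx":0,"ry":0,"rz":0.2,"fingers":8},{"x":0,"y":0,"z":0,"rx":0,"ry":0,"rz":0.3,"fingers":8},{"x":0,"y":0,"z":0,"rx":0,"ry":0,"rz":0.4,"fingers":8},{"x":0,"y":0,"z":0,"rx":0,"ry":0,"rz":0.5,"fingers":8},{"x":0,"y":0,"z":0,"rx":0,"ry":0,"rz":0.6,"fingers":8},{"x":0,"y":0,"z":0,"rx":0,"ry":0,"rz":0.7,"fingers":8},{"x":0,"y":0,"z":0,"rx":0,"ry":0,"rz":0.8,"fingers":8}]' 40
python3 -c "
from h import *
to([.4617,.2451,.07],181.2-72);print(sense()['ft_torque'],sense()['force'])"
```

```text
time_s: 5.3
tool_pos: [0.4615, 0.2446, 0.0706]
tcp_rot: [-0.0, 0.382, 0.924, -0.0]
force: [-0.1, -1.2, -5.2]
grip_width: 0.0132
grasp_force: 40.5
shift mm [0.2 0.5 0.6] xang 135.1 rz 0.452 t 5.3 j [-0.32  0.61 -0.34  2.16  0.47  0.44 -0.25] tilt [-2.e-04 -2.e-04 -1.e+00] pos [0.4615 0.2446 0.0706]
[-0.10557013  0.06010863  0.01275555] [-0.11877281 -1.20838024 -5.19470188]
```

```bash
python3 -m creep '[{"x":0,"y":0,"z":0,"rx":0,"ry":0,"rz":0.1,"fingers":8},{"x":0,"y":0,"z":0,"rx":0,"ry":0,"rz":0.2,"fingers":8},{"x":0,"y":0,"z":0,"rx":0,"ry":0,"rz":0.3,"fingers":8},{"x":0,"y":0,"z":0,"rx":0,"ry":0,"rz":0.4,"fingers":8},{"x":0,"y":0,"z":0,"rx":0,"ry":0,"rz":0.457,"fingers":8},{"x":0,"y":0,"z":0,"rx":0,"ry":0,"rz":0.457,"fingers":8},{"x":0,"y":0,"z":0,"rx":0,"ry":0,"rz":0.457,"fingers":8},{"x":0,"y":0,"z":0,"rx":0,"ry":0,"rz":0.457,"fingers":8}]' 40
python3 -c "
from h import *
to([.4617,.2451,.07],181.2-72);print(sense()['ft_torque'],sense()['force'])"
```

```text
time_s: 5.97
tool_pos: [0.4613, 0.2445, 0.0705]
tcp_rot: [-0.0, 0.579, 0.815, -0.001]
force: [-1.2, -0.4, -1.5]
grip_width: 0.0134
grasp_force: 41.1
shift mm [0.5 0.6 0.5] xang 109.27 rz 0.001 t 5.9667 j [-0.41  0.6  -0.22  2.16  0.32  0.41 -0.56] tilt [-7.e-04 -8.e-04 -1.e+00] pos [0.4613 0.2445 0.0705]
[-0.33901213  0.28341312  0.02947332] [-1.21030504 -0.42430885 -1.5465056 ]
```

Turned 72°. Next I'll open the fingers, rise and look.

```bash
python3 -m creep '[{"x":0,"y":0,"z":0,"rx":0,"ry":0,"rz":0,"fingers":35},{"x":0,"y":0,"z":0,"rx":0,"ry":0,"rz":0,"fingers":60},{"x":0,"y":0,"z":0,"rx":0,"ry":0,"rz":0,"fingers":60},{"x":0,"y":0,"z":-10,"rx":0,"ry":0,"rz":0,"fingers":60},{"x":0,"y":0,"z":-40,"rx":0,"ry":0,"rz":0,"fingers":60},{"x":0,"y":0,"z":-80,"rx":0,"ry":0,"rz":0,"fingers":60},{"x":0,"y":0,"z":-120,"rx":0,"ry":0,"rz":0,"fingers":60},{"x":0,"y":0,"z":-120,"rx":0,"ry":0,"rz":0,"fingers":60}]'
python3 -c "
from h import *
for i in range(8): get_image('side')
snap('wrist','w4',(200,150,480,360),2.8)
to([.4617,.2451,.07],181.2-72);print(sense()['force'])"
```

```text
time_s: 6.63
tool_pos: [0.466, 0.2484, 0.1981]
tcp_rot: [0.003, 0.579, 0.815, 0.007]
force: [0.1, 1.2, -0.2]
grip_width: 0.0604
grasp_force: 0.0
shift mm [  0.3   1.1 119.2] xang 109.21 rz 0.0 t 7.0833 j [-0.32  0.42 -0.33  2.09  0.21  0.67 -0.46] tilt [-0.0023 -0.0011 -1.    ] pos [0.461  0.2446 0.1892]
[ 0.08931712 -0.33208786  0.56485406]
```

View pics/w4.png

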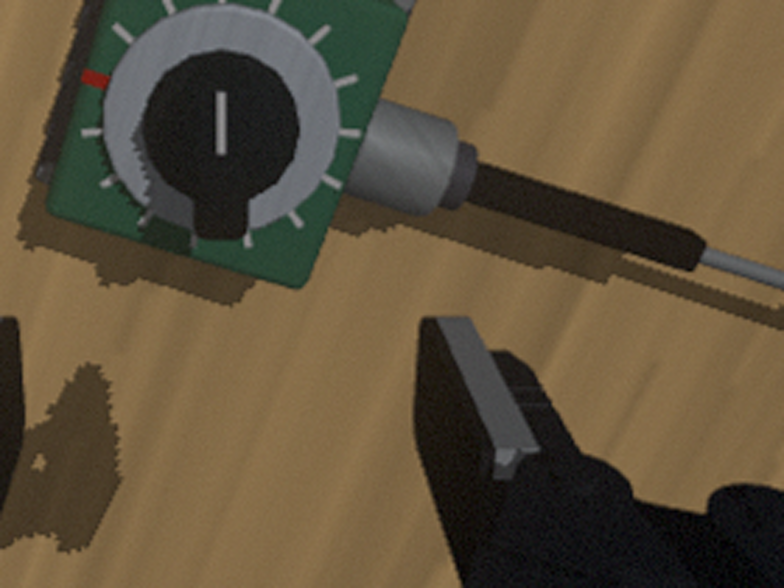

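The wrist view shows the white pointer at (221,120) aimed straight up the picture. The red tick is at (95,77), the ticks after it are at (122,33) and (168,3), and the third tick is where the pointer aims. So the knob has moved exactly three clicks, and the gripper is open and clear.

```bash
python3 -c "
from workcell import *
print(sign_off())"
```

```text
the job is handed in; nothing more can be done
None
```

I turned the rod fixture's knob three clicks clockwise and let go of it; the last wrist image shows its pointer on the third tick. I never touched the empty fixtures, and I handed the job in at about 7 s.

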